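# Close up the tins on the sheet pan, full ones at the back

## Robot

A 7-joint arm with a two-finger parallel gripper is mounted at the origin on the work surface. World frame = base frame: x ahead of the robot, y to its left, z up, the work surface at z = 0. Lengths are in m, angles in rad, forces in N, time in s.
With the tool pointing down it reaches from about 0.425 to 0.95 m from the base axis. Payload 16.7 kg.
Tool frame: the origin (TCP) lies on the centre line of the jaws, within the pads' length; the fingertips stand 19 mm ahead of it and the grasp point (between the pads) is the TCP; z points along the fingers, y is the line along which they close (so a half turn about z gives the same grasp; the last joint's range is limited). The gripper opens to 94 mm and grips with 3 to 60 N. Pads are 16 mm wide; open, the fingers measure 119 mm over their backs; the gripper's body (75 mm by 177 mm) begins 78 mm behind the grasp point.
Start: joints at [1.145, 0.426, 0.074, 1.606, -0.034, 1.111, -0.067], TCP at [0.184, -0.649, 0.224] pointing down, gripper open.
Joint ranges: [-2.85, 2.85], [-0.5, 2.14], [-1.23, 1.37], [0.21, 2.46], [-1.02, 4.16], [0.16, 2.05], [-2.73, 2.73]. Speed limits (rad/s): [1.89, 1.89, 2.39, 2.39, 3.01, 3.01, 3.01].

## Interface

Orientations are given as a rotation vector (axis times angle).
In Python, from plant import arm, viewer gives the robot as it stands. The module is installed in compiled form; this text tells all that it offers. Calls block until the motion is done:
- arm.movep(position, orientation): joint-space move of the TCP to a pose.
- arm.move_l(position, v=0.15, frame=None, force_limit=None): straight line of the TCP; frame=None keeps the orientation; v is the mean speed in m/s. With force_limit (N) it stops when the force on the tool has changed by that much, and returns True; else False.
- arm.set_joints(angles): joint-space move.
- arm.set_gripper(opening, force=None): finger opening in m; force is the grip in N (None keeps the last); returns when the fingers have stopped.
- arm.hold(seconds).
- arm.solve_ik(position, orientation): joint angles nearest the present ones, or None.
- arm.get_obs(): the state.
- viewer.grab_frame(name): name is "side" or "top" or "wrist"; returns a dict with "color" (384x512x3 uint8, red, green, blue), "camera_matrix" (3x3 intrinsics, pixels), "k1" (the pictures are not rectified: a ray, as slopes to the right and down, at radius r is drawn at 1 + k1 r^2 times it, then the intrinsics apply), "extrinsics" (4x4, takes a point from camera to world coordinates). Camera axes: x right, y up, looking along -z (the intrinsics and any distortion apply to the point x, -y, -z); pixel columns grow to the right and rows downward; lengths in m; the calibration is good to about 2 mm. A picture is of the moment at which its call begins. There is no depth.
A pose or a line that the arm cannot do raises arm.PlanningError and nothing moves.
- arm.finish_job(): hands the job in; it is judged then, once.
The state is a dict: "clock": time; "joint_positions": joint angles; "qd": joint speeds; "joint_efforts": joint torques, N m; "tcp_pos": TCP position; "eef_rot": TCP orientation; "ft_force": force on the tool from outside, world axes, zero at the start; "torque": the same for the moment, N m; "finger_gap": finger opening in m; "gripper_force": force on a finger pad.
Only numpy, scipy, OpenCV 4.12 (cv2) and the standard library are available. Lean on these libraries where they do the work, as an engineer would, in place of code of your own. Each camera call takes 0.05 s, during which the arm holds its last target. There are 200 camera calls.

## Task

Four closed tins that look alike stand loosely on the sheet pan: two are full and two are empty, and only their weight tells which. Find out by feel, and slide them into a neat closed-up block of two rows of two in the pan's far left corner (seen from the robot): the two full tins along the far rim, the two empty ones in the row before them, all square to the pan and touching one another and the rims. Slide or tip the tins but do not lift or overturn them, and leave everything else where it is.

Things in the scene. Friction and masses are not known exactly. Their poses are not given: they have to be found in the camera images.
- pan: fixed aluminium sheet pan lined with paper. Origin: centre of its underside, on the table. x axis to the far rim (away from the robot), y axis to the left rim. Inside 290 (x) by 460 (y), walls 4 thick; inner floor 4 above the table, rim's top 20 above the table. Inner faces of the far and left rims at +145 in x and +230 in y.
- tin_a_mid (a point): closed square metal tin, 76 x 76 x 46 high, lid stays shut; one of four identical ones. This point is its centre, 23 above its underside; axes square to its sides, z up. At the start the four stand in a loose line along y in the pan's near half, about 100 apart, turned up to 0.2 rad from square
- tin_b_mid (a point): second of the four identical tins; same point and axes. Two of the four (any two) hold a stack of steel baking discs and weigh 0.7 to 0.95 kg; the other two hold only a card disc and weigh about 0.09 kg; nothing visible tells which
- tin_c_mid (a point): third of the four identical tins; same point and axes. All slide on the pan with a friction coefficient of 0.45 to 0.6 (pushed near the top they tend to tip and bind); the contents have 1 to 2 of play inside
- tin_d_mid (a point): fourth of the four identical tins; same point and axes
- cutter: plain round steel pastry cutter, a ring 36 across and 28 high, standing in the pan's near right corner; origin at the centre of its underside. Not part of the job
- bowl: round steel mixing bowl, 210 across, 85 high, on the table left of the pan; origin at the centre of its underside. Not part of the job
- jar: amber glass jar, 72 across, 110 high, on the table right of the pan; origin at the centre of its underside. Not part of the job
- spatula: spatula lying on the table right of the pan, about 250 long; origin at the centre of its underside. Not part of the job
- cakes: stack of three small round cakes, 66 across, 54 high, on the table left of the pan; origin at the centre of its underside. Not part of the job
- scraper: bench scraper lying flat on the table right of the pan, about 120 x 110; origin at the centre of its underside. Not part of the job
Things that resemble listed ones, but are neither listed nor needed, are in the scene too. Leave any red look-alike of the part that bears tin_a_mid alone.

How it is judged:
At the end, for the whole second after the job is handed in: Full tins (pressing on the pan with over 3.5 N) against the far rim, empties in the row before them; in each row one tin at the left rim, one beside it. Rim-side tins within 8 mm, the others within 12 mm of the ideal closed-up place; all flat, square within 0.1 rad, at rest (((contact force between tin_a and pan above 3.5 N and x of tin_a_mid in the frame of pan between 0.099 and 0.111 m) or (contact force between tin_a and pan between 0.3 and 3.5 N and x of tin_a_mid in the frame of pan between 0.019 and 0.035 m)) and (y of tin_a_mid in the frame of pan between 0.184 and 0.196 m or y of tin_a_mid in the frame of pan between 0.104 and 0.12 m) and (angle between the x axis of tin_a_mid and the x axis of pan, either way round below 0.1 rad or angle between the x axis of tin_a_mid and the y axis of pan, either way round below 0.1 rad) and angle between each of tin_a_mid, tin_b_mid, tin_c_mid, tin_d_mid's own z axis and vertical below 0.06 rad and linear speed of each of tin_a, tin_b, tin_c, tin_d below 0.01 m/s and ((contact force between tin_b and pan above 3.5 N and x of tin_b_mid in the frame of pan between 0.099 and 0.111 m) or (contact force between tin_b and pan between 0.3 and 3.5 N and x of tin_b_mid in the frame of pan between 0.019 and 0.035 m)) and (y of tin_b_mid in the frame of pan between 0.184 and 0.196 m or y of tin_b_mid in the frame of pan between 0.104 and 0.12 m) and (angle between the x axis of tin_b_mid and the x axis of pan, either way round below 0.1 rad or angle between the x axis of tin_b_mid and the y axis of pan, either way round below 0.1 rad) and ((contact force between tin_c and pan above 3.5 N and x of tin_c_mid in the frame of pan between 0.099 and 0.111 m) or (contact force between tin_c and pan between 0.3 and 3.5 N and x of tin_c_mid in the frame of pan between 0.019 and 0.035 m)) and (y of tin_c_mid in the frame of pan between 0.184 and 0.196 m or y of tin_c_mid in the frame of pan between 0.104 and 0.12 m) and (angle between the x axis of tin_c_mid and the x axis of pan, either way round below 0.1 rad or angle between the x axis of tin_c_mid and the y axis of pan, either way round below 0.1 rad) and ((contact force between tin_d and pan above 3.5 N and x of tin_d_mid in the frame of pan between 0.099 and 0.111 m) or (contact force between tin_d and pan between 0.3 and 3.5 N and x of tin_d_mid in the frame of pan between 0.019 and 0.035 m)) and (y of tin_d_mid in the frame of pan between 0.184 and 0.196 m or y of tin_d_mid in the frame of pan between 0.104 and 0.12 m) and (angle between the x axis of tin_d_mid and the x axis of pan, either way round below 0.1 rad or angle between the x axis of tin_d_mid and the y axis of pan, either way round below 0.1 rad)); the robot touches nothing.
It fails at once if a tin is lifted out of the pan or tipped over (height (world z) of any of tin_a_mid, tin_b_mid, tin_c_mid, tin_d_mid above 0.057 m or angle between any of tin_a_mid, tin_b_mid, tin_c_mid, tin_d_mid's own z axis and vertical above 0.6 rad).
It fails at once if a bystander is moved by more than 25 mm (distance of any of cutter, bowl, jar, spatula, cakes, scraper from where it was at the start of the episode above 0.025 m).
It also fails if it takes over 72 s, if anything falls off the work surface, if the arm or the gripper's body presses on something with over 40 N, if the wrist force passes 120 N, or if a joint passes its speed limit or range.

## Working session

There is one attempt and no reset: what is moved stays moved. The work goes in short steps, each a Python script; the robot and the scene stay as the last script left them, time stands still between calls to the robot, and variables do not carry over. Pictures are saved under pics/ and viewed, at most 10 in all, crops included, and the job is handed in when it is done.

```bash
mkdir -p pics; ls; python3 - <<'E'
from plant import arm, viewer
import cv2,numpy as np
np.set_printoptions(precision=4,suppress=True)
for n in ("top","side"):
    f=viewer.grab_frame(n); cv2.imwrite(f"pics/{n}0.png",f["color"][:,:,::-1]); print(n,f["camera_matrix"],f["k1"],f["extrinsics"])
o=arm.get_obs(); print(o)
E
```

```text
pics
top [[456.727    0.     253.8665]
 [  0.     456.727  182.5384]
 [  0.       0.       1.    ]] -0.12991886357519303 [[-0.0287  0.9921 -0.1224  0.2683]
 [-0.9996 -0.0284  0.0045 -0.0069]
 [ 0.001   0.1225  0.9925  1.7842]
 [ 0.      0.      0.      1.    ]]
side [[436.1138   0.     257.7473]
 [  0.     436.1138 186.7453]
 [  0.       0.       1.    ]] -0.012010341806759993 [[-0.9205  0.2957 -0.2555  0.1328]
 [-0.3908 -0.7063  0.5903  0.7886]
 [-0.0059  0.6432  0.7657  1.0944]
 [ 0.      0.      0.      1.    ]]
{'clock': 0.1, 'joint_positions': array([ 1.1455,  0.4266,  0.0739,  1.6065, -0.0341,  1.1108, -0.0671]), 'qd': array([-0.0002, -0.0034,  0.0014, -0.0004,  0.0019,  0.001 ,  0.0001]), 'joint_efforts': array([  0.0088, -93.7478,   3.6775, -45.5039,  -0.0485,   0.0168,
         0.0002]), 'tcp_pos': array([ 0.1837, -0.6492,  0.2239]), 'eef_rot': array([-3.1107, -0.4316,  0.0004]), 'ft_force': array([ 0.4056, -0.0362,  0.2427]), 'torque': array([ 0.02  ,  0.003 , -0.0123]), 'gripper_force': 0.0, 'finger_gap': 0.09429132055020407}
```

View pics/top0.png

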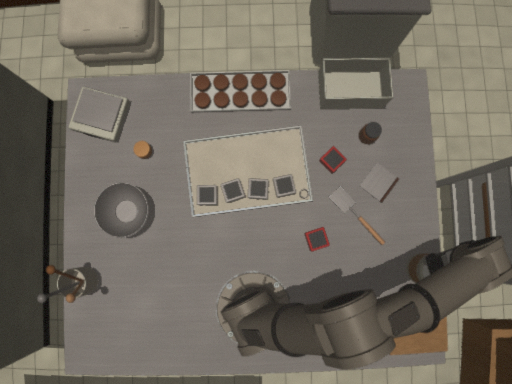

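View pics/side0.png

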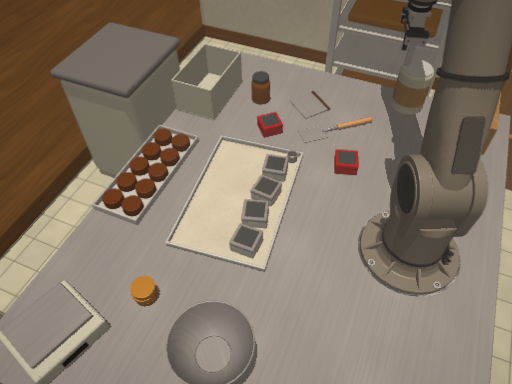

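The top view shows the cream pan with corners near (185,138), (302,128), (311,203) and (193,215). The tins are at about (207,195), (233,190), (258,188) and (285,185), and the cutter is at (304,194). The red look-alikes are outside the pan. The side view agrees.

```bash
cat > h.py <<'E'
from plant import arm, viewer
import cv2, numpy as np
from scipy.spatial.transform import Rotation as R
np.set_printoptions(precision=4,suppress=True)
def ray(f,uv,z):
    """pixels -> world points on plane z"""
    uv=np.atleast_2d(np.asarray(uv,float)); K=f["camera_matrix"]; k=f["k1"]
    d=(uv-[K[0,2],K[1,2]])/[K[0,0],K[1,1]]; s=d.copy()
    for _ in range(20): s=d/(1+k*(s**2).sum(1,keepdims=True))
    E=f["extrinsics"]; D=np.c_[s[:,0],-s[:,1],-np.ones(len(s))]@E[:3,:3].T; o=E[:3,3]
    return (o+D*((z-o[2])/D[:,2])[:,None])
def proj(f,P):
    P=np.atleast_2d(P); E=f["extrinsics"]; c=(P-E[:3,3])@E[:3,:3]; s=np.c_[c[:,0],-c[:,1]]/(-c[:,2:])
    s=s*(1+f["k1"]*(s**2).sum(1,keepdims=True)); K=f["camera_matrix"]; return s*[K[0,0],K[1,1]]+[K[0,2],K[1,2]]
def rot(yaw):
    """tool down, tool closing (y) axis at angle yaw+90deg in world: x axis at yaw"""
    return (R.from_euler('z',yaw)*R.from_euler('x',np.pi)).as_rotvec()
E
python3 - <<'E'
from h import *
f=viewer.grab_frame("top"); im=f["color"]
P=ray(f,[[185,138],[302,128],[311,203],[193,215]],0.02); print(P)
print(np.linalg.norm(np.roll(P,-1,0)-P,axis=1))
print(ray(f,[[207,195],[233,190],[258,188],[285,185],[304,194]],0.05))
o=arm.get_obs(); w=viewer.grab_frame("wrist"); Rt=R.from_rotvec(o["eef_rot"]).as_matrix()
print(w["camera_matrix"],w["k1"]); E=w["extrinsics"]; print(Rt.T@(E[:3,3]-o["tcp_pos"]), Rt.T@E[:3,:3])
E
```

```text
[[ 0.6712  0.2523  0.02  ]
 [ 0.6982 -0.2119  0.02  ]
 [ 0.3996 -0.2342  0.02  ]
 [ 0.3662  0.2241  0.02  ]]
[0.465  0.2994 0.4595 0.3063]
[[ 0.4394  0.1655  0.05  ]
 [ 0.4558  0.0657  0.05  ]
 [ 0.4608 -0.03    0.05  ]
 [ 0.4693 -0.1336  0.05  ]
 [ 0.4327 -0.205   0.05  ]]
[[336.9026   0.     256.1262]
 [  0.     336.9026 195.69  ]
 [  0.       0.       1.    ]] 0.023727408595217273
[ 0.0732  0.0001 -0.1605] [[-0.0011  0.9673  0.2537]
 [ 1.      0.0008  0.001 ]
 [ 0.0007  0.2537 -0.9673]]
```

```bash
python3 - <<'E'
from h import *
for y in (np.pi/2,-np.pi/2,0.0,np.pi):
    for p in ([0.51,-0.0,0.36],[0.44,0.165,0.043],[0.62,.17,.043]):
        q=arm.solve_ik(p,rot(y+.06)); print(y,p,q)
q=arm.solve_ik([0.51,-0.04,0.36],rot(-np.pi/2+.06))
try: arm.movep([0.51,-0.04,0.36],rot(-np.pi/2+.06))
except arm.PlanningError as e: print(e)
o=arm.get_obs(); print(o["clock"],o["tcp_pos"],o["joint_positions"],o["ft_force"])
f=viewer.grab_frame("wrist"); cv2.imwrite("pics/w1.png",f["color"][:,:,::-1]); np.save("w1.npy",f,allow_pickle=True)
E
```

```text
1.5707963267948966 [0.51, -0.0, 0.36] [ 0.4914  0.0991 -0.6595  1.7535  0.0628  1.3102 -0.1219]
1.5707963267948966 [0.44, 0.165, 0.043] [ 0.4106  0.6245 -1.1194  2.1541  0.7755  0.8503 -1.1357]
1.5707963267948966 [0.62, 0.17, 0.043] [ 0.1842  0.7023 -0.7656  1.7761  0.6014  0.9127 -0.7861]
-1.5707963267948966 [0.51, -0.0, 0.36] None
-1.5707963267948966 [0.44, 0.165, 0.043] [ 0.3484  0.5711 -1.0274  2.1568  0.7026  0.7981  2.068 ]
-1.5707963267948966 [0.62, 0.17, 0.043] [ 0.3438  0.8263 -1.0325  1.767   0.8183  1.045   2.2048]
0.0 [0.51, -0.0, 0.36] [ 0.4287  0.0923 -0.5907  1.7565  0.0532  1.3087 -1.6846]
0.0 [0.44, 0.165, 0.043] [ 0.1299  0.4564 -0.74    2.1671  0.488   0.6866 -2.457 ]
0.0 [0.62, 0.17, 0.043] [ 0.0009  0.6258 -0.4984  1.7876  0.3901  0.8275 -2.1967]
3.141592653589793 [0.51, -0.0, 0.36] [ 0.6389  0.119  -0.8247  1.7469  0.0903  1.3147  1.4257]
3.141592653589793 [0.44, 0.165, 0.043] [ 0.4264  0.6406 -1.1441  2.1535  0.7954  0.8662  0.4183]
3.141592653589793 [0.62, 0.17, 0.043] [ 0.2103  0.7177 -0.8061  1.7746  0.6339  0.9294  0.7611]
the arm cannot take that pose within its joint ranges
0.2 [ 0.1837 -0.6493  0.2241] [ 1.1455  0.4265  0.0739  1.6063 -0.0341  1.1108 -0.0671] [ 0.0005 -0.0044  0.1206]
```

View pics/w1.png

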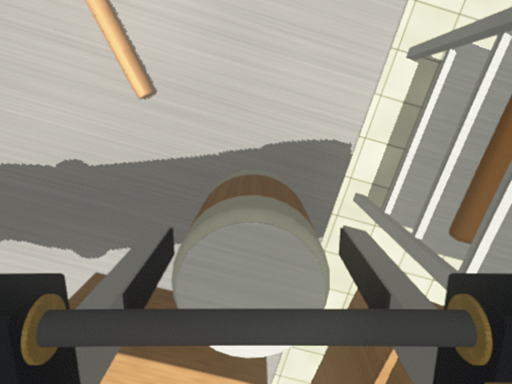

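The picture shows the view over the arm's start place, with the fingers covering rows below about 230. I'll look with the tool's x axis facing forward.

```bash
python3 - <<'E'
from h import *
arm.movep([0.47,0.0,0.38],rot(.06))
o=arm.get_obs(); print(o["clock"],o["tcp_pos"],o["joint_positions"],o["ft_force"])
f=viewer.grab_frame("wrist"); cv2.imwrite("pics/w2.png",f["color"][:,:,::-1]); np.save("w2.npy",f,allow_pickle=True)
E
```

```text
2.825 [ 0.4701 -0.0007  0.3798] [ 0.4922  0.0046 -0.619   1.7963  0.0026  1.3419 -1.6392] [ 0.2874  1.1745 -1.0101]
```

View pics/w2.png

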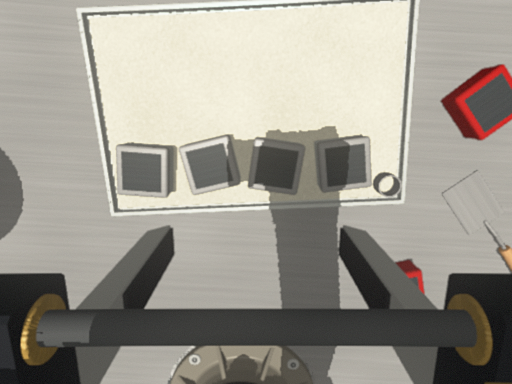

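The wrist picture shows the whole pan, with outer corners near (78,10), (418,0), (403,204) and (111,215). The tins' dark lid panels are at (145,168), (209,165), (276,163) and (344,164), and the cutter is at (387,184).

```bash
python3 - <<'E'
from h import *
f=np.load("w2.npy",allow_pickle=True).item(); im=f["color"]; hsv=cv2.cvtColor(im,cv2.COLOR_RGB2HSV)
g=cv2.cvtColor(im,cv2.COLOR_RGB2GRAY)
print("lid px",[hsv[y,x].tolist() for x,y in((145,168),(209,165),(276,163),(344,164),(145,149),(250,60),(300,130),(260,200))])
m=(g<100).astype(np.uint8)*255; m[:130]=0; m[200:]=0; m[:,:112]=0; m[:,378:]=0
m=cv2.morphologyEx(m,cv2.MORPH_OPEN,np.ones((5,5)))
cs,_=cv2.findContours(m,cv2.RETR_EXTERNAL,cv2.CHAIN_APPROX_NONE)
for c in cs:
    if cv2.contourArea(c)<400: continue
    P=ray(f,c[:,0,:],0.05)[:,:2]
    (cx,cy),(w,h),a=cv2.minAreaRect((P*1000).astype(np.float32)); print("tin",cx,cy,w,h,a)
# pan rim: fit top edges: paper mask (cream: saturation)
p=((hsv[...,1]>18)&(g>120)).astype(np.uint8)*255; p[230:]=0
cv2.imwrite("pics/m.png",np.hstack([m,p]))
q=ray(f,[[78,10],[418,-2],[403,205],[111,215]],0.02); print(q,np.linalg.norm(np.roll(q,-1,0)-q,axis=1))
E
```

```text
lid px [[38, 10, 101], [30, 14, 106], [21, 27, 66], [36, 21, 62], [19, 19, 212], [25, 25, 241], [24, 39, 181], [26, 31, 233]]
tin 456.1640319824219 -32.405731201171875 66.39715576171875 64.95983123779297 85.20950317382812
tin 463.4130554199219 -125.37863159179688 66.03052520751953 68.02721405029297 8.01877212524414
[[ 0.6568  0.2564  0.02  ]
 [ 0.6986 -0.2089  0.02  ]
 [ 0.405  -0.2397  0.02  ]
 [ 0.361   0.228   0.02  ]] [0.4672 0.2952 0.4697 0.2972]
```

View pics/m.png

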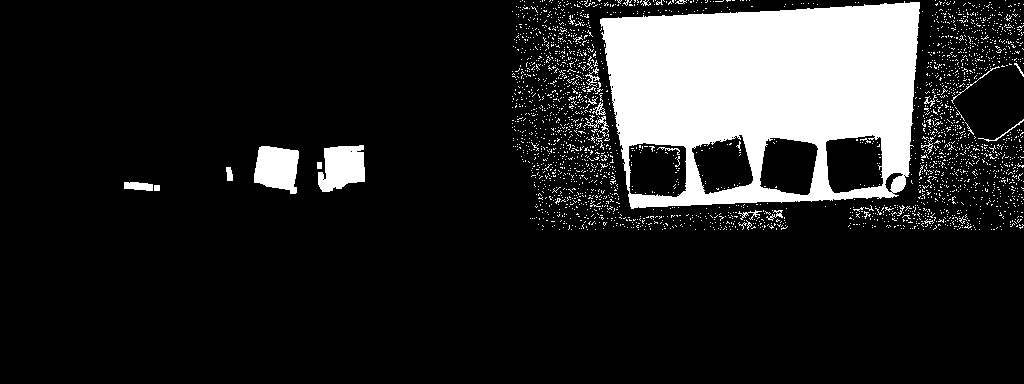

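```bash
cat >> h.py <<'E'
def pan_and_tins(f, centers):
    im=f["color"]; hsv=cv2.cvtColor(im,cv2.COLOR_RGB2HSV); g=cv2.cvtColor(im,cv2.COLOR_RGB2GRAY)
    p=((hsv[...,1]>18)&(g>120)).astype(np.uint8)*255; p[230:]=0
    p=cv2.morphologyEx(p,cv2.MORPH_OPEN,np.ones((7,7)))
    cs,_=cv2.findContours(p,cv2.RETR_EXTERNAL,cv2.CHAIN_APPROX_NONE); c=max(cs,key=cv2.contourArea)
    rect=cv2.minAreaRect((ray(f,c[:,0,:],0.004)[:,:2]*1000).astype(np.float32))
    tins=[]
    for (x,y) in centers:
        h=26; roi=g[y-h:y+h,x-h:x+h]
        t,m=cv2.threshold(roi,0,255,cv2.THRESH_BINARY_INV+cv2.THRESH_OTSU)
        t=g[y-8:y+8,x-8:x+8]; m=(np.abs(roi.astype(int)-np.median(t))<18).astype(np.uint8)*255
        m=cv2.morphologyEx(m,cv2.MORPH_OPEN,np.ones((7,7)))
        n,l=cv2.connectedComponents(m); k=(l==l[h,h]).astype(np.uint8)
        cc,_=cv2.findContours(k,cv2.RETR_EXTERNAL,cv2.CHAIN_APPROX_NONE); c=max(cc,key=cv2.contourArea)
        tins.append(cv2.minAreaRect((ray(f,c[:,0,:]+[x-h,y-h],0.05)[:,:2]*1000).astype(np.float32)))
    return rect,tins
E
python3 - <<'E'
from h import *
f=np.load("w2.npy",allow_pickle=True).item()
r,t=pan_and_tins(f,[(145,168),(209,165),(276,163),(344,164)])
print(r)
for x in t: print(x)
E
```

```text
((533.0816650390625, 10.876998901367188), (285.0095520019531, 457.2102966308594), 5.946821212768555)
((440.53955078125, 167.77362060546875), (55.55756759643555, 56.02855682373047), 89.13066101074219)
((455.5039367675781, 67.86124420166016), (55.158695220947266, 55.57561492919922), 16.356651306152344)
((459.14984130859375, -30.170379638671875), (57.378318786621094, 57.07860565185547), 84.6680679321289)
((465.9674987792969, -119.02635955810547), (56.996463775634766, 33.32952117919922), 7.354801654815674)
```

Checks hold: the paper measures 285x457 (expected 290x460), the pan centre is about (0.532,0.010) with a yaw of about 0.10, and the outer rim edges are 467x296 (expected 468x298). The tins are spaced about 98 mm apart. I'll grip each tin across x with the fingertips above rim height and feel the drag to find its weight.

```bash
cat >> h.py <<'E'
YAW=0.100; C=np.array([0.532,0.010]); ZG=0.044
def W(px,py,z):
    c,s=np.cos(YAW),np.sin(YAW); return [C[0]+c*px-s*py, C[1]+s*px+c*py, z]
def PF(p):
    d=np.asarray(p)[:2]-C; c,s=np.cos(YAW),np.sin(YAW); return np.array([c*d[0]+s*d[1],-s*d[0]+c*d[1]])
GX=rot(np.pi/2+YAW)
def st(t=""):
    o=arm.get_obs(); print(t,"t%.2f"%o["clock"],"pan",PF(o["tcp_pos"]),"z%.3f"%o["tcp_pos"][2],"ft",o["ft_force"],"gap%.4f"%o["finger_gap"]); return o
def grab(x,y,yaw):
    r=rot(np.pi/2+yaw)
    arm.set_gripper(0.094); arm.movep([x,y,0.085],r)
    if arm.move_l([x,y,ZG],v=0.12,force_limit=10): st("HIT"); return False
    arm.set_gripper(0.070,force=20); o=st("gripped")
    arm.move_l(list(o["tcp_pos"][:2])+[ZG],v=0.05,frame=GX); return True
def feel():
    o=st("before"); p=PF(o["tcp_pos"])
    h=arm.move_l(W(p[0]+0.02,p[1],ZG),v=0.04,force_limit=1.8); st("after full=%s"%h); return h
def go(px,py,v=0.1,lim=None):
    h=arm.move_l(W(px,py,ZG),v=v,force_limit=lim); st("go hit=%s"%h); return h
E
python3 - <<'E'
from h import *
if grab(.4405,.1678,-.016): feel()
E
```

```text
gripped t5.29 pan [-0.0747  0.1662] z0.045 ft [-0.9154 -0.3061  8.2734] gap0.0757
before t5.56 pan [-0.0741  0.1663] z0.045 ft [ 0.2056 -0.8279  8.8146] gap0.0758
after full=True t5.77 pan [-0.0741  0.1663] z0.045 ft [-0.5878 -0.9713  8.8006] gap0.0759
```

```bash
python3 - <<'E'
from h import *
o=st(); p=o["tcp_pos"]
for z in (0.045,0.046):
    arm.move_l([p[0],p[1],z],v=0.03); o=st("z%.3f"%z)
    if o["ft_force"][2]<3: break
h=arm.move_l(W(*(PF(p)+[0.02,0]),z),v=0.04,force_limit=1.8); st("full=%s"%h)
E
```

```text
t5.77 pan [-0.0741  0.1663] z0.045 ft [-0.5878 -0.9713  8.8006] gap0.0759
z0.045 t6.02 pan [-0.0744  0.166 ] z0.045 ft [ 0.6463  0.4302 -8.8546] gap0.0757
full=False t6.67 pan [-0.0543  0.1663] z0.045 ft [ 0.0282 -0.0372 -8.717 ] gap0.0757
```

Raising by less than 1 mm makes the wrist carry 8.8 N, so tin a is full (about 0.9 kg). I'll slide it into the far left corner.

```bash
sed -i 's/ZG=0.044/ZG=0.0446/' h.py; cat >> h.py <<'E'
def release():
    arm.set_gripper(0.094); p=arm.get_obs()["tcp_pos"]; arm.move_l([p[0],p[1],0.085],v=0.15); st("released")
E
python3 - <<'E'
from h import *
go(0.09,0.170,.12)
go(0.115,0.170,.04,12)
p=PF(arm.get_obs()["tcp_pos"])
go(p[0],0.200,.04,12)
release()
E
```

```text
go hit=False t8.02 pan [0.0899 0.17  ] z0.045 ft [ 2.0684  0.665  -5.5592] gap0.0759
go hit=True t8.52 pan [0.1089 0.1698] z0.044 ft [-2.4996 -0.3725  6.9379] gap0.0760
go hit=True t8.78 pan [0.1088 0.17  ] z0.044 ft [-1.1347 -0.4991  7.6023] gap0.0757
released t9.71 pan [0.1075 0.1697] z0.086 ft [ 0.4103 -1.1232 -0.5774] gap0.0940
```

```bash
cat >> h.py <<'E'
def weigh():
    p=arm.get_obs()["tcp_pos"]; arm.move_l([p[0],p[1],ZG+0.001],v=0.03); o=st("weigh"); arm.move_l([p[0],p[1],ZG+0.0003],v=0.03); st(); return o["ft_force"][2]<-4
E
python3 - <<'E'
from h import *
if grab(.4555,.0679,.285-0.0):
    print("FULL" if weigh() else "EMPTY")
E
```

```text
gripped t11.67 pan [-0.0699  0.0652] z0.045 ft [-0.0557 -0.0779  6.5447] gap0.0760
weigh t12.25 pan [-0.0695  0.0651] z0.046 ft [-0.3913 -0.1969 -1.2219] gap0.0759
 t12.50 pan [-0.0695  0.0652] z0.045 ft [-2.1481 -1.0677  7.987 ] gap0.0759
EMPTY
```

Tin b weighs about 1 N, so it is empty. I'll slide it directly to a parking place in the near row, short of the far row.

```bash
python3 - <<'E'
from h import *
arm.move_l(W(-0.003,0.187,ZG+.0007),v=.12); st("park")
release()
if grab(.459,-.030,-.093):
    print("FULL" if weigh() else "EMPTY")
E
```

```text
park t13.81 pan [-0.0033  0.1861] z0.045 ft [ 0.4437 -0.7186 -1.8129] gap0.0755
released t14.73 pan [-0.0026  0.1868] z0.085 ft [ 0.1629 -0.8115  0.3898] gap0.0943
gripped t16.78 pan [-0.0762 -0.0326] z0.045 ft [-0.5988 -0.3683  7.9174] gap0.0759
weigh t17.38 pan [-0.0757 -0.0329] z0.046 ft [ 0.4817  0.2949 -0.7613] gap0.0760
 t17.62 pan [-0.0757 -0.0329] z0.045 ft [-2.2451 -0.8424  7.219 ] gap0.0759
EMPTY
```

```bash
python3 - <<'E'
from h import *
arm.move_l(W(-0.003,0.104,ZG+.0007),v=.12); st("park")
release()
if grab(.465,-.126,.14):
    print("FULL" if weigh() else "EMPTY")
E
```

```text
park t19.07 pan [-0.0033  0.1032] z0.045 ft [ 0.2791  1.1253 -1.1629] gap0.0757
released t19.99 pan [-0.0027  0.1037] z0.085 ft [-0.0266  0.3505  0.0516] gap0.0941
gripped t22.07 pan [-0.0795 -0.1288] z0.045 ft [1.993  0.7422 7.1209] gap0.0759
weigh t22.57 pan [-0.0795 -0.1289] z0.045 ft [-1.6594  0.1175 -4.4345] gap0.0762
 t22.82 pan [-0.0795 -0.129 ] z0.045 ft [-5.5329  0.7524 10.0177] gap0.0764
FULL
```

Tin d is full, as expected. I'll slide it to the far rim next to tin a and then look.

```bash
python3 - <<'E'
from h import *
z=ZG+.0006
arm.move_l(W(0.098,0.04,z),v=.13); st("a")
h=arm.move_l(W(0.1085,0.04,z),v=.04,force_limit=25); st("b %s"%h)
p=PF(arm.get_obs()["tcp_pos"])
h=arm.move_l(W(p[0]-.0005,0.092,z),v=.08,force_limit=30); st("c %s"%h)
release()
arm.set_gripper(0.070)
arm.movep([0.46,0.02,0.36],rot(YAW))
f=viewer.grab_frame("wrist"); cv2.imwrite("pics/w3.png",f["color"][:,:,::-1]); np.save("w3.npy",f,allow_pickle=True); st()
E
```

```text
a t24.86 pan [0.0978 0.0399] z0.045 ft [-1.7601  0.0472  0.597 ] gap0.0763
b False t25.27 pan [0.1083 0.04  ] z0.045 ft [-3.8191  0.4569  1.9898] gap0.0758
c False t26.07 pan [0.1079 0.0926] z0.045 ft [-0.8921  2.6318 -2.4484] gap0.0765
released t26.99 pan [0.1083 0.0917] z0.086 ft [ 0.2283 -0.499  -0.4679] gap0.0941
 t28.88 pan [-0.0705  0.0171] z0.359 ft [ 0.241   0.4006 -0.374 ] gap0.0699
```

View pics/w3.png

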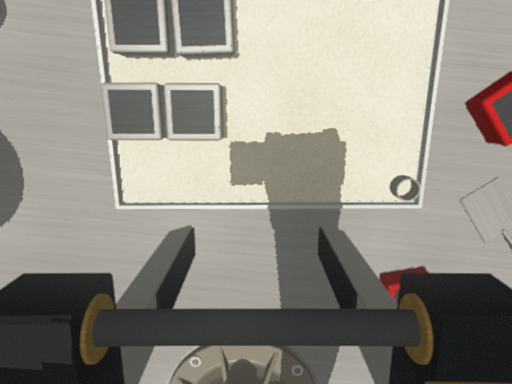

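The picture shows all four tins square. The far pair are at about (137,25) and (203,25), with a gap to the left rim. The near pair are at about (132,111) and (193,111). Now I'll close the block up with a push left on both rows, then a push to the far rim.

```bash
python3 - <<'E'
from h import *
zp=0.029
arm.set_gripper(0.094)
arm.movep(W(0.052,0.022,0.085),GX)
arm.move_l(W(0.052,0.022,zp),v=.12,force_limit=10); st("down")
h=arm.move_l(W(0.052,0.058,zp),v=.06,force_limit=30); st("y1 %s"%h)
h=arm.move_l(W(0.052,0.078,zp),v=.03,force_limit=22); st("y2 %s"%h)
p=PF(arm.get_obs()["tcp_pos"]); arm.move_l(W(p[0],p[1]-.02,zp),v=.12); arm.move_l(W(p[0],p[1]-.02,.085),v=.15)
arm.set_gripper(0.067)
arm.movep(W(-0.078,0.151,0.085),rot(YAW))
arm.move_l(W(-0.078,0.151,zp),v=.12,force_limit=10); st("down")
h=arm.move_l(W(-0.028,0.151,zp),v=.06,force_limit=20); st("x1 %s"%h)
h=arm.move_l(W(-0.006,0.151,zp),v=.03,force_limit=25); st("x2 %s"%h)
p=PF(arm.get_obs()["tcp_pos"]); arm.move_l(W(p[0]-.03,p[1],zp),v=.12); arm.move_l(W(p[0]-.03,p[1],.085),v=.15)
arm.movep(W(-0.03,0.10,0.34),rot(YAW))
f=viewer.grab_frame("wrist"); cv2.imwrite("pics/w4.png",f["color"][:,:,::-1]); np.save("w4.npy",f,allow_pickle=True); st()
E
```

```text
down t31.23 pan [0.0523 0.0222] z0.029 ft [-0.3033 -0.3041  0.7873] gap0.0938
y1 False t31.98 pan [0.0522 0.0578] z0.030 ft [-0.2297 -7.3277  5.3597] gap0.0939
y2 True t32.47 pan [0.0521 0.0673] z0.029 ft [ 1.7418 -5.2919  3.1619] gap0.0946
down t36.03 pan [-0.0779  0.1511] z0.029 ft [ 0.1691 -0.0415  0.7813] gap0.0669
x1 False t37.02 pan [-0.0282  0.151 ] z0.029 ft [ 0.1052  0.5355 -0.0616] gap0.0672
x2 True t37.54 pan [-0.015   0.1508] z0.028 ft [0.3984 0.1406 0.069 ] gap0.0669
 t39.53 pan [-0.0305  0.1001] z0.338 ft [-0.2434  0.4818 -0.5927] gap0.0667
```

View pics/w4.png

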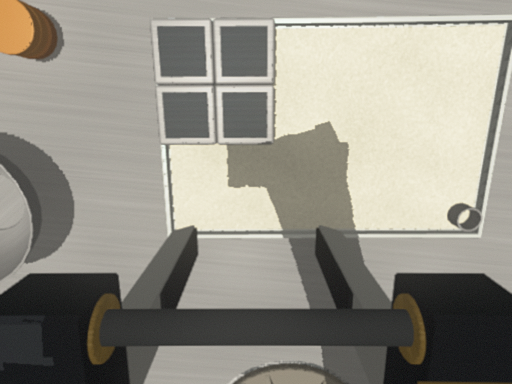

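The picture shows a closed two-by-two block in the far left corner, with lid centres at about (182,52), (244,52), (187,115) and (245,114). I'll check the numbers.

```bash
python3 - <<'E'
from h import *
f=np.load("w4.npy",allow_pickle=True).item()
r,t=pan_and_tins(f,[(182,52),(244,52),(187,115),(245,114)])
for x in t: print(PF(np.array(x[0])/1000),x[1],x[2]-np.degrees(YAW))
# pan rim outer corners right side (top z .02): inner paper right corners
print(PF(ray(f,[[509,18]],.02)[0]),PF(ray(f,[[481,236]],.02)[0]),PF(ray(f,[[168,237]],.02)[0]))
E
```

```text
[0.1081 0.1917] (54.4630012512207, 55.537452697753906) 0.18446595204259708
[0.1082 0.1153] (54.5075798034668, 55.36550521850586) 0.002234048966425206
[0.0318 0.1914] (55.16678237915039, 55.06804656982422) 0.08391005528356388
[0.0325 0.1155] (53.94630813598633, 54.209083557128906) -0.015632562514287685
[ 0.1491 -0.2205] [-0.1465 -0.2371] [-0.1482  0.2338]
```

The tins are at x 0.108 and 0.032, y 0.191 and 0.115, 76 mm apart and square to within 0.2°. This matches the closed-up places, so I'm handing in.

```bash
python3 -c "
from h import *
print(arm.finish_job())"
```

```text
the job is handed in; nothing more can be done
None
```

I handed the job in: by my last measurement the four tins form a closed-up, square block in the pan's far left corner, the two full ones along the far rim and the two empty ones in the row before them; the verdict was not shown.

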